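# Pack the preserves gift crate

## Robot

A 6-joint arm with a two-finger parallel gripper is mounted at the origin on the work surface. World frame = base frame: x ahead of the robot, y to its left, z up, the work surface at z = 0. Lengths are in m, angles in degrees, forces in N, time in s.
With the tool pointing down it reaches from about 0.35 to 0.875 m from the base axis. Payload 4.2 kg.
Tool frame: the origin (TCP) lies between the finger pads; the fingertips stand 11 mm ahead of it and the grasp point (between the pads) lies 8 mm behind it; z points along the fingers, y is the direction in which the jaws open and shut (so a half turn about z gives the same grasp; the last joint's range is limited). The gripper opens to 87 mm and grips with 3 to 60 N. Pads are 19 mm wide; open, the fingers measure 117 mm over their backs; the gripper's body (75 mm by 190 mm) begins 51 mm behind the grasp point.
Start: joints at [-51.532, 22.042, 0.453, 0, -68.411, -14.817], TCP at [0.251, -0.572, 0.234] pointing down, gripper open.
Joint ranges: [-179.83, 179.83], [-69.29, 118.12], [-61.27, 80.66], [-181.25, 117.63], [-171.15, -9.14], [-177.46, 177.46]. Speed limits (degrees/s): [159.86, 159.86, 180, 180, 180, 180].

## Interface

Orientations are given as a 3x3 rotation matrix whose columns are the frame's x, y, z axes.
In Python, from station import sense, capture, get_calibration, finish_job, search_frame, cut_out gives the robot as it stands.
- The arm moves only by the tool arm_command, never from a script. Its argument "rows" is a list of rows, each an object with "fingers": the opening in per cent of the stroke, from 0 (shut) to 100 (fully open); "travel": the shift along the tool's x, y, z in cm, a list of three; "roll": the turn about the tool's z in degrees. A call has 1 to 10 rows; each row is the pose to reach, as a shift and turn from the pose commanded when the call began, along the tool's axes at that moment; what a row does not reach only later rows make up. A row lasts 1/10 s, in which the tool goes at most 50 mm and 8.59 degrees, less where a joint would pass 70% of its speed; a pose out of reach is approached as far as the arm can. A call with a gripper value outside its range is refused whole. The fingers move at their own pace and stop on an object; the grip force is fixed at half the most. Time passes only in rows, so rows that repeat a pose let the fingers close. It gives the time, the measured TCP pose, the force and the opening at its end, in the units of the state.
- sense(): the state, without advancing time (a new reading comes with each control period).
- capture(name): name is "scene" or "top" or "wrist"; returns (picture, depth): 400x640x3 uint8, red, green, blue; 400x640 float32, m along the optical axis (not along the pixel's ray), 0 where there is no reading.
- get_calibration(name): a dict with "fov_y" (degrees; the focal length in pixels is half the picture's height over the tangent of half this angle, whatever the lens; pixels are square), "cx", "cy" (the principal point, pixels), "origin" and "attitude" of the camera in the world; the wrist camera has in their place "mount" (4x4, takes a point from camera to tool coordinates, whose origin is the TCP and whose axes are the flange's). Camera axes: x right, y down, z forward; pixel columns grow to the right and rows downward; lengths in m; the calibration is good to about 2 mm. A picture is of the moment at which its call begins: read the wrist's pose just before it. get_calibration takes no time and is no camera call.
- finish_job(): hands the job in, once; it reports no verdict.
Trained networks look in the newest picture that a camera, given by its name, has taken for a name from the list of things; names that differ only in an ending like _2 or _b are one class to them, and where a whole thing is asked for, a point or a joint stands for the part that bears it (a point fixed in the world has none). Each returns a list of dicts, best first, with "p" (0 to 1); they miss things now and then, are a little off and sometimes report something else, mostly with a low value. They report only what shows in the picture. A call takes as long as a camera call.
- search_frame(camera, label): "position" ([x, y, z] in m, in world coordinates, good to about 4 mm: the middle of the surface that is visible of it).
- cut_out(camera, label): "mask" (400x640 bool, what is visible of it).
The state is a dict: "time_s": time; "joints": joint angles; "joint_velocities": joint speeds; "effort": joint torques, N m; "tcp_pos": TCP position; "ee_rot": TCP orientation; "wrist_force": force on the tool from outside, world axes, zero at the start; "moment": the same for the moment, N m; "gripper_width": opening from 0.0 (shut) to 1.0 (fully open).
Only numpy, scipy, OpenCV 4.12 (cv2) and the standard library are available. Lean on these libraries where they do the work, as an engineer would, in place of code of your own. Each camera call takes 0.05 s, during which the arm holds its last target. There are 200 camera calls.

## Task

Pack the wooden gift crate from the goods standing loose on the table (not from the full stock carton): stand the large round jar, the small round jar, the square jar and the oblong tin upright, each fully down in the card recess cut to its own shape and size. Set each one down rather than dropping it. The six-sided jar and the low wide jar belong to other sets: leave them standing where they are.

Things in the scene. Friction and masses are not known exactly. Their poses are not given: they have to be found in the camera images.
- jar_large: LARGE ROUND JAR to pack: 64 mm diameter, 88 mm tall (the top 16 mm is a 60 mm lid), about 0.36 kg. Glass jar with red-brown jam, paper label, brass-coloured lid; stands loose on the table (not in the stock carton at the back). Origin: centre of its underside, z up.
- jar_small: SMALL ROUND JAR to pack: 46 mm diameter, 62 mm tall (the top 14 mm is a 42 mm lid), about 0.15 kg. Glass jar with red-brown jam, paper label, brass-coloured lid; stands loose on the table (not in the stock carton at the back). Origin: centre of its underside, z up.
- jar_square: SQUARE JAR to pack: body 50 x 50 mm and 58 mm high with a round 44 mm lid on top, 72 mm tall in all, about 0.22 kg; x and y axes square to its flat sides, any yaw. Glass jar with red-brown jam, paper label, brass-coloured lid; stands loose on the table (not in the stock carton at the back). Origin: centre of its underside, z up.
- tin_oblong: OBLONG TIN to pack: upright steel tin with paper band and brass-coloured lid, 76 mm (its x axis) by 38 mm (its y axis), 62 mm tall (the top 8 mm is the lid, 74 x 36 mm), about 0.18 kg, any yaw. Origin: centre of its underside, z up.
- seat_large: Brown card insert, 104 mm square, 16 mm thick, one of 4 in the 2x2 bays (any bay, 105 mm pitch) of a fixed wooden gift crate, 226 mm square, walls 6 mm thick, 36 mm high. Origin: centre of its underside, 6 mm above the table; x, y along its sides. LARGE ROUND recess at its centre, 78 mm diameter, for the large round jar; 12 mm deep; floor 4 mm above the origin.
- seat_small: Brown card insert, 104 mm square, 16 mm thick, one of 4 in the 2x2 bays (any bay, 105 mm pitch) of a fixed wooden gift crate, 226 mm square, walls 6 mm thick, 36 mm high. Origin: centre of its underside, 6 mm above the table; x, y along its sides. SMALL ROUND recess at its centre, 60 mm diameter, for the small round jar; 12 mm deep; floor 4 mm above the origin.
- seat_square: Brown card insert, 104 mm square, 16 mm thick, one of 4 in the 2x2 bays (any bay, 105 mm pitch) of a fixed wooden gift crate, 226 mm square, walls 6 mm thick, 36 mm high. Origin: centre of its underside, 6 mm above the table; x, y along its sides. SQUARE recess at its centre, 64 x 64 mm, parallel to its sides, for the square jar; 12 mm deep; floor 4 mm above the origin.
- seat_oblong: Brown card insert, 104 mm square, 16 mm thick, one of 4 in the 2x2 bays (any bay, 105 mm pitch) of a fixed wooden gift crate, 226 mm square, walls 6 mm thick, 36 mm high. Origin: centre of its underside, 6 mm above the table; x, y along its sides. OBLONG recess at its centre, 90 mm along x by 52 mm along y, for the oblong tin; 12 mm deep; floor 4 mm above the origin.
- jar_hex: SIX-SIDED JAR, to be left alone: six-sided body, 62 mm across flats (72 mm across corners), 88 mm tall with a round 52 mm lid. Glass jar with red-brown jam, paper label, brass-coloured lid; stands loose on the table (not in the stock carton at the back). Origin: centre of its underside, z up.
- jar_low: LOW WIDE ROUND JAR, to be left alone: 76 mm diameter, only 44 mm tall. Glass jar with red-brown jam, paper label, brass-coloured lid; stands loose on the table (not in the stock carton at the back). Origin: centre of its underside, z up.

How it is judged (in metres and radians):
At the end, for the whole second after the job is handed in: Each of the four goods stands in its own recess: within 12 mm of the insert's centre, its foot on the recess floor (less than 8 mm above the insert's underside), upright within 0.1 rad and at rest; the six-sided and the low wide jar stand upright within 30 mm of where they began (horizontal distance between jar_large and seat_large below 0.012 m and z of jar_large in the frame of seat_large below 0.008 m and angle between each of jar_large, jar_small, jar_square, tin_oblong's own z axis and vertical below 0.1 rad and linear speed of each of jar_large, jar_small, jar_square, tin_oblong below 0.02 m/s and horizontal distance between jar_small and seat_small below 0.012 m and z of jar_small in the frame of seat_small below 0.008 m and horizontal distance between jar_square and seat_square below 0.012 m and z of jar_square in the frame of seat_square below 0.008 m and horizontal distance between tin_oblong and seat_oblong below 0.012 m and z of tin_oblong in the frame of seat_oblong below 0.008 m and distance of each of jar_hex, jar_low from where it was at the start of the episode below 0.03 m and angle between each of jar_hex, jar_low's own z axis and vertical below 0.15 rad); the robot touches nothing.
It fails at once if the large round jar is let go of in the air (its foot more than 50 mm above the table with no finger holding it) (height (world z) of jar_large above 0.05 m and contact force between jar_large and the fingers below 0.02 N).
It fails at once if the small round jar is let go of in the air (its foot more than 50 mm above the table with no finger holding it) (height (world z) of jar_small above 0.05 m and contact force between jar_small and the fingers below 0.02 N).
It fails at once if the square jar is let go of in the air (its foot more than 50 mm above the table with no finger holding it) (height (world z) of jar_square above 0.05 m and contact force between jar_square and the fingers below 0.02 N).
It fails at once if the oblong tin is let go of in the air (its foot more than 50 mm above the table with no finger holding it) (height (world z) of tin_oblong above 0.05 m and contact force between tin_oblong and the fingers below 0.02 N).
It fails at once if the six-sided or the low wide jar is shifted more than 30 mm or tipped (distance of any of jar_hex, jar_low from where it was at the start of the episode above 0.03 m or angle between any of jar_hex, jar_low's own z axis and vertical above 0.3 rad).
It also fails if it takes over 122 s, if anything falls off the work surface, if the arm or the gripper's body presses on something with over 40 N, if the wrist force passes 120 N, or if a joint passes its speed limit or range.

## Working session

There is one attempt and no reset: what is moved stays moved. The work goes in short steps, Python scripts to look and compute and a tool call to move; the robot and the scene stay as the last step left them, time stands still between calls to the robot, and variables do not carry over. Pictures are saved under pics/ and viewed, about 12 in all and at most 16, crops included, and the job is handed in when it is done.

Besides the shell and the picture viewer there is one more tool, called by a JSON object that holds its "api" and its "payload". arm_command: Moves the arm, as the interface text tells. Its arguments: {"type":"object","properties":{"rows":{"type":"array","items":{"type":"object","properties":{"fingers":{"type":"number"},"travel":{"type":"array","items":{"type":"number"}},"roll":{"type":"number"}}}}},"required":["rows"]}

```bash
mkdir -p pics; ls; cat > h.py <<'E'
import numpy as np, cv2
from station import *
def K(name,shape=(400,640)):
    c=get_calibration(name); f=shape[0]/2/np.tan(np.radians(c['fov_y'])/2); return c,f
def pose(name,s=None):
    c,f=K(name)
    if 'mount' in c:
        s=s or sense(); M=np.array(c['mount']); R=np.array(s['ee_rot']); t=np.array(s['tcp_pos'])
        return R@M[:3,:3], R@M[:3,3]+t
    return np.array(c['attitude']),np.array(c['origin'])
def cloud(name,d,s=None):
    c,f=K(name); R,o=pose(name,s)
    v,u=np.mgrid[0:400,0:640]
    P=np.stack([(u-c['cx'])/f*d,(v-c['cy'])/f*d,d],-1)
    P=P@R.T+o; P[d<=0]=np.nan; return P
def save(n,img): cv2.imwrite('pics/'+n+'.png',img[:,:,::-1])
E
python3 - <<'E'
from h import *
s=sense(); print({k:np.round(v,3).tolist() for k,v in s.items()})
for n in ['scene','top','wrist']:
    c=get_calibration(n); print(n,{k:np.round(v,3).tolist() if not isinstance(v,str) else v for k,v in c.items()})
ims=[]
for n in ['scene','top']:
    im,d=capture(n); save(n+'0',im)
    np.save(n+'0.npy',d)
    for l in ['jar_large','jar_small','jar_square','tin_oblong','seat_large','seat_small','seat_square','seat_oblong','jar_hex','jar_low']:
        print(n,l,[(round(r['p'],2),np.round(r['position'],3).tolist()) for r in search_frame(n,l)][:4])
E
```

```text
pics
{'time_s': 0.0, 'joints': [-51.53, 22.091, 0.382, -0.03, -68.412, -14.816], 'joint_velocities': [-0.049, -0.024, 0.048, 0.057, -0.033, 0.01], 'effort': [0.0, -39.067, 18.741, 4.22, 0.011, -0.0], 'tcp_pos': [0.251, -0.572, 0.232], 'ee_rot': [[-0.916, -0.401, -0.001], [-0.401, 0.916, 0.002], [0.0, 0.002, -1.0]], 'wrist_force': [0.516, -0.396, -0.296], 'moment': [-0.013, -0.031, -0.024], 'gripper_width': 1.001}
scene {'fov_y': 55.732, 'cx': 313.927, 'cy': 204.675, 'origin': [1.076, 0.026, 0.719], 'attitude': [[-0.135, 0.768, -0.626], [0.991, 0.107, -0.082], [0.004, -0.632, -0.775]]}
top {'fov_y': 49.96, 'cx': 315.475, 'cy': 200.552, 'origin': [0.407, -0.046, 1.089], 'attitude': [[0.015, -0.991, 0.131], [-1.0, -0.016, -0.008], [0.01, -0.131, -0.991]]}
wrist {'fov_y': 67.874, 'cx': 315.167, 'cy': 202.551, 'mount': [[-0.0, -0.954, -0.299, 0.084], [1.0, -0.0, 0.0, -0.001], [-0.0, -0.299, 0.954, -0.151], [0.0, 0.0, 0.0, 1.0]]}
scene jar_large [(0.88, [0.466, -0.37, 0.069])]
scene jar_small [(0.91, [0.457, -0.112, 0.049])]
scene jar_square [(0.79, [0.466, -0.236, 0.054])]
scene tin_oblon
[... 281 characters left out ...]
ne jar_low [(0.76, [0.608, -0.373, 0.044])]
top jar_large [(0.67, [0.447, -0.368, 0.086])]
top jar_small [(0.72, [0.442, -0.11, 0.061]), (0.55, [0.472, 0.248, 0.021])]
top jar_square [(0.83, [0.452, -0.235, 0.069])]
top tin_oblong [(0.79, [0.625, -0.255, 0.063]), (0.59, [0.448, -0.367, 0.087]), (0.53, [0.598, -0.369, 0.044])]
top seat_large [(0.96, [0.532, 0.114, 0.021])]
top seat_small [(0.62, [0.47, 0.245, 0.021]), (0.55, [0.445, -0.367, 0.088]), (0.17, [0.441, -0.105, 0.058])]
top seat_square [(0.64, [0.569, 0.21, 0.021])]
top seat_oblong [(0.69, [0.438, 0.155, 0.02])]
top jar_hex [(0.77, [0.602, -0.099, 0.086]), (0.71, [0.445, -0.112, 0.057])]
top jar_low [(0.74, [0.598, -0.369, 0.041])]
```

View pics/top0.png

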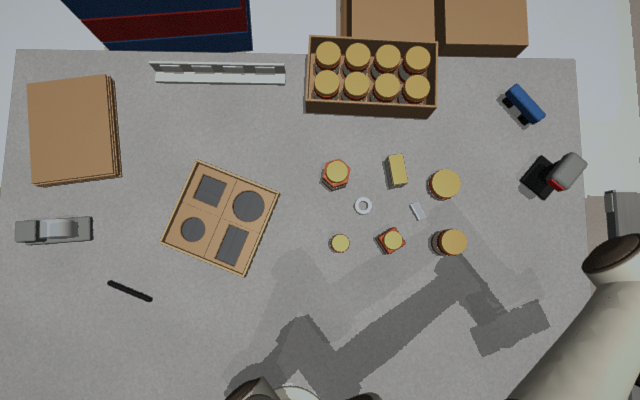

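View pics/scene0.png

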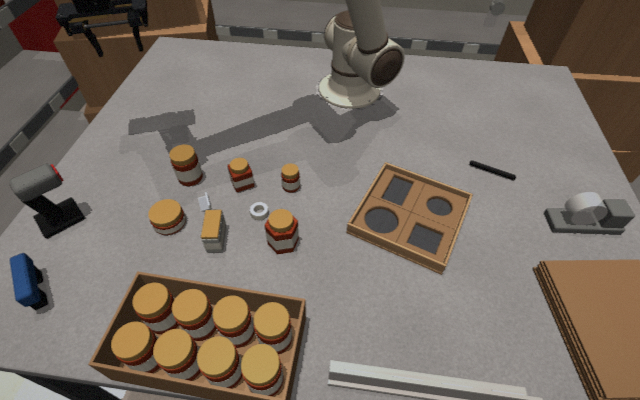

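```bash
python3 - <<'E'
from h import *
C={n:cloud(n,np.load(n+'0.npy')) for n in ['scene','top']}
A=C['top']
def rect(m,A):
    p=A[m][:,:2]; (c,wh,a)=cv2.minAreaRect((p*1000).astype(np.float32)); return np.round(c,1),np.round(wh,1),round(a,1),m.sum(), np.round(np.nanmedian(A[m][:,2]),4)
for n in C:
  A=C[n]
  print(n,'table z',np.nanmedian(A[...,2]))
  for l,(x,y),zt in [('jl',(.447,-.368),.088),('js',(.442,-.11),.062),('sq',(.452,-.235),.072),('tin',(.627,-.253),.062),('hex',(.602,-.099),.088),('low',(.598,-.369),.044)]:
    r=np.hypot(A[...,0]-x,A[...,1]-y)<.055
    print(l,'top',rect(r&(abs(A[...,2]-zt)<.006),A),'all',rect(r&(A[...,2]>.02),A))
  r=(np.hypot(A[...,0]-.5,A[...,1]-.18)<.2)&(A[...,2]>.03)&(A[...,2]<.045)
  print('crate',rect(r,A))
E
```

```text
scene table z 0.0009775283244063404
jl top (array([ 450.3, -380.3]), array([59. , 58.8]), 36.3, np.int64(372), np.float64(0.0886)) all (array([ 452.4, -379.5]), array([61.5, 62. ]), 63.7, np.int64(893), np.float64(0.0731))
js top (array([ 444.1, -117.6]), array([43.2, 40.1]), 40.2, np.int64(193), np.float64(0.0625)) all (array([ 445.5, -117.3]), array([45.3, 43.9]), 46.7, np.int64(396), np.float64(0.0551))
sq top (array([ 453. , -241.3]), array([41.3, 42.6]), 7.3, np.int64(210), np.float64(0.0724)) all (array([ 453. , -241.3]), array([51.2, 50.2]), 33.6, np.int64(570), np.float64(0.0577))
tin top (array([ 626.5, -256.6]), array([75.8, 36.6]), 10.1, np.int64(497), np.float64(0.0624)) all (array([ 626.6, -255.9]), array([76.5, 37.8]), 9.8, np.int64(799), np.float64(0.0612))
hex top (array([ 612.7, -105.5]), array([50.9, 50.3]), 13.9, np.int64(418), np.float64(0.0883)) all (array([ 615.3, -102. ]), array([62.7, 63.9]), 49.2, np.int64(1082), np.float64(0.0729))
low top (array([ 596. , -379.5]), array([71.8, 70.4]), 39.2, np.int64(670), np.float64(0.0444)) all (array([ 597. , -378.3]), ar
[... 700 characters left out ...]
]), 32.5, np.int64(486), np.float64(0.0699))
tin top (array([ 624.7, -254.2]), array([74.3, 37. ]), 8.8, np.int64(451), np.float64(0.0624)) all (array([ 623.7, -253.7]), array([76. , 38.2]), 8.8, np.int64(593), np.float64(0.0615))
hex top (array([ 610.7, -103.5]), array([49.2, 50.4]), 45.3, np.int64(368), np.float64(0.0885)) all (array([ 610.7, -103.7]), array([70.3, 62.8]), 48.9, np.int64(656), np.float64(0.0863))
low top (array([ 594.7, -376.6]), array([70.6, 70.8]), 72.0, np.int64(654), np.float64(0.0447)) all (array([ 593.3, -375.3]), array([73.1, 73.5]), 76.1, np.int64(768), np.float64(0.0443))
crate (array([502.2, 181.2]), array([227.2, 226.7]), 68.9, np.int64(967), np.float64(0.0357))
```

Top view: the loose goods are at about (452,242) large, (340,243) small, (392,240) square, (397,170) tin, (336,173) hex and (445,184) low. The crate is at (220,218). The scene view confirms this, and the two cameras agree within 3 mm. Next I'll check the recesses and make a move planner.

```bash
cat > plan.py <<'E'
import sys; from h import *
# usage: plan.py x y z yaw   (yaw of the jaw axis, world deg, mod 180)
x,y,z,yaw=map(float,sys.argv[1:5]); s=sense(); R=np.array(s['ee_rot']); t=np.array(s['tcp_pos'])
cur=np.degrees(np.arctan2(R[1,1],R[0,1])); d=(yaw-cur+90)%180-90
print('t',s['time_s'],'tcp',np.round(t,4),'yaw',round(cur,1),'J6',round(s['joints'][5],1),'w',round(s['gripper_width'],3),'F',np.round(s['wrist_force'],1))
print('travel cm',np.round(R.T@(np.array([x,y,z])-t)*100,2),'roll',round(-d,1),'J6 after ~',round(cur+d-180-np.degrees(np.arctan2(y,x)),1))
E
python3 - <<'E'
from h import *
for n in ['scene','top']:
    A=cloud(n,np.load(n+'0.npy'))
    for l,(x,y) in dict(large=(.533,.112),small=(.473,.248),square=(.571,.210),oblong=(.435,.150)).items():
        m=(np.hypot(A[...,0]-x,A[...,1]-y)<.055)&(A[...,2]<.0165)
        m=cv2.morphologyEx(m.astype(np.uint8),cv2.MORPH_OPEN,np.ones((3,3)))>0
        r=cv2.minAreaRect((A[m][:,:2]*1000).astype(np.float32)); print(n,l,np.round(r[0],1),np.round(r[1],1),round(r[2],1),m.sum())
E
python3 plan.py .6255 -.2555 .15 99.5
```

```text
scene large [528.9 111.6] [71.  73.9] 18.2 665
scene small [466.9 248. ] [56.9 51.9] 88.2 343
scene square [566.1 210.7] [64.2 60. ] 68.7 626
scene oblong [429.4 149.7] [51.2 85.6] 69.0 533
top large [533.  114.5] [76.5 75.5] 2.8 737
top small [471.6 250.3] [56.6 58. ] 89.7 440
top square [571.1 213. ] [62.7 63.8] 68.8 606
top oblong [434.6 152. ] [51.1 90.1] 68.9 746
t 1.1 tcp [ 0.2507 -0.5725  0.2335] yaw 113.7 J6 -14.8 w 0.996 F [-0.3  0.5 -0.9]
travel cm [-47.04  14.     8.35] roll 14.2 J6 after ~ -58.3
```

{"api": "arm_command", "payload": {"rows": [{"fingers": 100,"travel": [-5,1.5,0],"roll": 4},{"fingers": 100,"travel": [-10,3,0],"roll": 8},{"fingers": 100,"travel": [-15,4.5,0],"roll": 14.2},{"fingers": 100,"travel": [-20,6,0],"roll": 14.2},{"fingers": 100,"travel": [-25,7.5,0],"roll": 14.2},{"fingers": 100,"travel": [-30,9,0],"roll": 14.2},{"fingers": 100,"travel": [-35,10.5,0],"roll": 14.2},{"fingers": 100,"travel": [-40,12,0],"roll": 14.2},{"fingers": 100,"travel": [-45,13.5,0],"roll": 14.2},{"fingers": 100,"travel": [-47,14,2],"roll": 14.2}]}}

```text
time_s: 2.1
tcp_pos: [0.6287, -0.2542, 0.2167]
ee_rot: [[-0.986, -0.166, 0.007], [-0.166, 0.986, -0.002], [-0.007, -0.004, -1.0]]
wrist_force: [1.6, -0.5, -0.6]
gripper_width: 1.0
```

```bash
python3 - <<'E'
from h import *
s=sense(); im,d=capture('wrist'); save('w1',im); A=cloud('wrist',d,s)
def rect(m):
    r=cv2.minAreaRect((A[m][:,:2]*1000).astype(np.float32)); return np.round(r[0],1),np.round(r[1],1),round(r[2],1),m.sum(),np.round(np.nanmedian(A[m][:,2]),4)
m=(np.hypot(A[...,0]-.6255,A[...,1]+.2555)<.055)
print('table',np.nanmedian(A[m&(A[...,2]<.02)][:,2])); print(rect(m&(abs(A[...,2]-.062)<.006)))
E
python3 plan.py .6255 -.2555 .036 99.5
```

```text
table -8.543699274532468e-05
(array([ 624.4, -256.4]), array([73.2, 35.5]), 10.6, np.int64(2253), np.float64(0.0619))
t 2.15 tcp [ 0.6304 -0.2498  0.2097] yaw 99.7 J6 -72.2 w 1.001 F [ 3.   0.2 -3.5]
travel cm [ 0.59 -0.51 17.37] roll 0.2 J6 after ~ -58.3
```

View pics/w1.png

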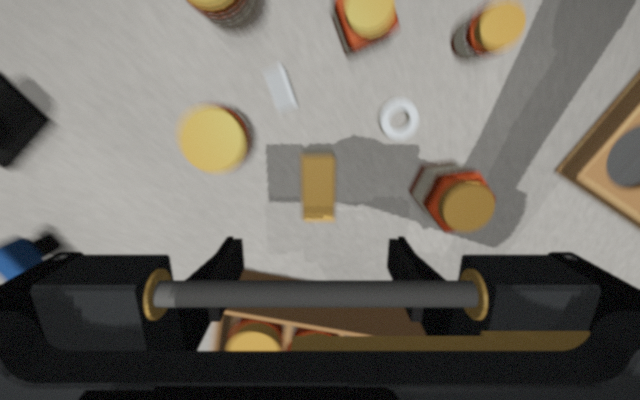

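{"api": "arm_command", "payload": {"rows": [{"fingers": 100,"travel": [0,0,4],"roll": 0},{"fingers": 100,"travel": [0,0,7],"roll": 0},{"fingers": 100,"travel": [0,0,7],"roll": 0},{"fingers": 100,"travel": [0,0,7],"roll": 0}]}}

```text
time_s: 2.55
tcp_pos: [0.6253, -0.2561, 0.1439]
ee_rot: [[-0.986, -0.165, -0.0], [-0.165, 0.986, -0.001], [0.001, -0.001, -1.0]]
wrist_force: [0.2, -0.5, 1.4]
gripper_width: 0.998
```

```bash
python3 plan.py .625 -.256 .036 99.7; python3 -c "
from h import *
print(np.round(sense()['joints'],1))"
```

```text
t 2.55 tcp [ 0.6253 -0.2561  0.1439] yaw 99.5 J6 -72.0 w 0.998 F [ 0.2 -0.5  1.4]
travel cm [ 0.03  0.02 10.79] roll -0.2 J6 after ~ -58.0
[ -8.6  30.8   1.4   0.1 -60.7 -72. ]
```

{"api": "arm_command", "payload": {"rows": [{"fingers": 100,"travel": [0,0,4],"roll": 0},{"fingers": 100,"travel": [0,0,8],"roll": 0},{"fingers": 100,"travel": [0,0,10.8],"roll": 0},{"fingers": 100,"travel": [0,0,10.8],"roll": 0},{"fingers": 0,"travel": [0,0,10.8],"roll": 0},{"fingers": 0,"travel": [0,0,10.8],"roll": 0},{"fingers": 0,"travel": [0,0,10.8],"roll": 0},{"fingers": 0,"travel": [0,0,10.8],"roll": 0},{"fingers": 0,"travel": [0,0,10.8],"roll": 0},{"fingers": 0,"travel": [0,0,10.8],"roll": 0}]}}

```text
time_s: 3.55
tcp_pos: [0.6253, -0.2557, 0.036]
ee_rot: [[-0.986, -0.164, 0.001], [-0.164, 0.986, -0.0], [-0.001, -0.0, -1.0]]
wrist_force: [-0.3, 0.4, 0.0]
gripper_width: 0.541
```

{"api": "arm_command", "payload": {"rows": [{"fingers": 0,"travel": [0,0,0],"roll": 0},{"fingers": 0,"travel": [0,0,0],"roll": 0},{"fingers": 0,"travel": [0,0,0],"roll": 0}]}}

```text
time_s: 3.85
tcp_pos: [0.6251, -0.2556, 0.0356]
ee_rot: [[-0.986, -0.164, -0.0], [-0.164, 0.986, 0.0], [0.0, 0.0, -1.0]]
wrist_force: [0.3, 1.0, 1.2]
gripper_width: 0.431
```

{"api": "arm_command", "payload": {"rows": [{"fingers": 0,"travel": [0,0,0],"roll": 0},{"fingers": 0,"travel": [0,0,0],"roll": 0},{"fingers": 0,"travel": [0,0,-2],"roll": 0},{"fingers": 0,"travel": [0,0,-5],"roll": 0},{"fingers": 0,"travel": [0,0,-9],"roll": 0},{"fingers": 0,"travel": [0,0,-13],"roll": 0},{"fingers": 0,"travel": [0,0,-14],"roll": 0},{"fingers": 0,"travel": [0,0,-14],"roll": 0}]}}

```text
time_s: 4.65
tcp_pos: [0.6258, -0.2557, 0.1771]
ee_rot: [[-0.986, -0.164, 0.004], [-0.164, 0.986, -0.0], [-0.004, -0.001, -1.0]]
wrist_force: [-0.3, 0.0, -2.3]
gripper_width: 0.437
```

```bash
python3 plan.py .435 .151 .176 69
```

```text
t 4.65 tcp [ 0.6258 -0.2557  0.1771] yaw 99.4 J6 -72.0 w 0.437 F [-0.3  0.  -2.3]
travel cm [1.215e+01 4.325e+01 3.000e-02] roll 30.4 J6 after ~ -130.1
```

{"api": "arm_command", "payload": {"rows": [{"fingers": 0,"travel": [0.6,2.2,0],"roll": 2},{"fingers": 0,"travel": [2,7,0],"roll": 6},{"fingers": 0,"travel": [3.3,12,0],"roll": 10},{"fingers": 0,"travel": [4.8,17,0],"roll": 14},{"fingers": 0,"travel": [6.2,22,0],"roll": 18},{"fingers": 0,"travel": [7.6,27,0],"roll": 22},{"fingers": 0,"travel": [9,32,0],"roll": 26},{"fingers": 0,"travel": [10.4,37,0],"roll": 30.4},{"fingers": 0,"travel": [11.7,41.5,0],"roll": 30.4},{"fingers": 0,"travel": [12.15,43.25,0],"roll": 30.4}]}}

```text
time_s: 5.65
tcp_pos: [0.4312, 0.1525, 0.1733]
ee_rot: [[-0.935, 0.356, -0.004], [0.356, 0.935, -0.002], [0.003, -0.003, -1.0]]
wrist_force: [0.9, -0.0, -1.4]
gripper_width: 0.436
```

{"api": "arm_command", "payload": {"rows": [{"fingers": 0,"travel": [0,0,0],"roll": 0},{"fingers": 0,"travel": [0,0,0],"roll": 0},{"fingers": 0,"travel": [0,0,0],"roll": 0}]}}

```text
time_s: 5.95
tcp_pos: [0.4337, 0.15, 0.1743]
ee_rot: [[-0.934, 0.358, -0.002], [0.358, 0.934, -0.002], [0.002, -0.002, -1.0]]
wrist_force: [-0.0, -0.7, -1.9]
gripper_width: 0.435
```

```bash
python3 - <<'E'
from h import *
s=sense(); im,d=capture('wrist'); save('w2',im); A=cloud('wrist',d,s)
m=(np.hypot(A[...,0]-.503,A[...,1]-.18)<.19)&(A[...,2]>.03)&(A[...,2]<.042)
r=cv2.minAreaRect((A[m][:,:2]*1000).astype(np.float32)); print('wall',np.round(r[0],1),np.round(r[1],1),round(r[2],1))
for l,(x,y) in dict(large=(.533,.112),small=(.473,.248),square=(.571,.210),oblong=(.435,.150)).items():
        m=(np.hypot(A[...,0]-x,A[...,1]-y)<.055)&(A[...,2]<.0165)
        m=cv2.morphologyEx(m.astype(np.uint8),cv2.MORPH_OPEN,np.ones((3,3)))>0
        if m.sum()<5: continue
        r=cv2.minAreaRect((A[m][:,:2]*1000).astype(np.float32)); print(l,np.round(r[0],1),np.round(r[1],1),round(r[2],1),m.sum(),np.median(A[m][:,2]))
E
python3 plan.py .435 .151 .046 69
```

```text
wall [502.8 180.6] [226.7 226.3] 69.1
small [474.3 249.1] [58.1 57.5] 76.5 2276 0.010352963243128094
square [545.9 191.8] [ 6.1 20.4] 72.7 84 0.010337960765197857
oblong [411.8 159.2] [52.2 37.4] 69.0 1722 0.010366106050330531
t 6.0 tcp [0.434  0.1499 0.1746] yaw 69.0 J6 -150.4 w 0.436 F [-0.6 -0.4 -2.6]
travel cm [-0.07  0.16 12.86] roll -0.0 J6 after ~ -130.1
```

View pics/w2.png

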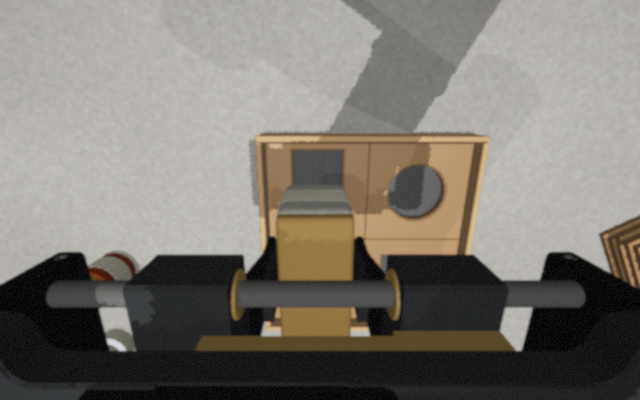

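Wrist view: the tin hangs upright over the oblong recess, aligned with it at about (316,165). The crate centre is confirmed at (0.503, 0.1805). Lowering now.

{"api": "arm_command", "payload": {"rows": [{"fingers": 0,"travel": [0,0.1,4],"roll": 0},{"fingers": 0,"travel": [0,0.1,8],"roll": 0},{"fingers": 0,"travel": [0,0.1,10.5],"roll": 0},{"fingers": 0,"travel": [0,0.1,11.5],"roll": 0},{"fingers": 0,"travel": [0,0.1,12.2],"roll": 0},{"fingers": 0,"travel": [0,0.1,12.6],"roll": 0},{"fingers": 0,"travel": [0,0.1,12.8],"roll": 0},{"fingers": 0,"travel": [0,0.1,12.8],"roll": 0}]}}

```text
time_s: 6.8
tcp_pos: [0.4351, 0.1523, 0.0482]
ee_rot: [[-0.934, 0.358, 0.001], [0.358, 0.934, 0.001], [-0.001, 0.001, -1.0]]
wrist_force: [-0.7, 0.8, -2.0]
gripper_width: 0.431
```

{"api": "arm_command", "payload": {"rows": [{"fingers": 0,"travel": [0,0,0.1],"roll": 0},{"fingers": 0,"travel": [0,0,0.2],"roll": 0},{"fingers": 0,"travel": [0,0,0.2],"roll": 0}]}}

```text
time_s: 7.1
tcp_pos: [0.4346, 0.152, 0.0458]
ee_rot: [[-0.934, 0.357, 0.0], [0.357, 0.934, 0.0], [-0.0, 0.0, -1.0]]
wrist_force: [0.3, -0.5, -2.6]
gripper_width: 0.433
```

{"api": "arm_command", "payload": {"rows": [{"fingers": 0,"travel": [0,0,0.1],"roll": 0},{"fingers": 0,"travel": [0,0,0.1],"roll": 0},{"fingers": 70,"travel": [0,0,0.1],"roll": 0},{"fingers": 70,"travel": [0,0,0.1],"roll": 0},{"fingers": 70,"travel": [0,0,0.1],"roll": 0},{"fingers": 70,"travel": [0,0,0.1],"roll": 0},{"fingers": 70,"travel": [0,0,0.1],"roll": 0},{"fingers": 70,"travel": [0,0,0.1],"roll": 0}]}}

```text
time_s: 7.9
tcp_pos: [0.4346, 0.1519, 0.0445]
ee_rot: [[-0.934, 0.358, -0.0], [0.358, 0.934, -0.0], [0.0, -0.0, -1.0]]
wrist_force: [0.2, -0.1, -0.2]
gripper_width: 0.694
```

{"api": "arm_command", "payload": {"rows": [{"fingers": 70,"travel": [0,0,-2],"roll": 0},{"fingers": 70,"travel": [0,0,-5],"roll": 0},{"fingers": 100,"travel": [0,0,-10],"roll": 0},{"fingers": 100,"travel": [0,0,-13],"roll": 0},{"fingers": 100,"travel": [0,0,-13],"roll": 0},{"fingers": 100,"travel": [0,0,-13],"roll": 0}]}}

```text
time_s: 8.5
tcp_pos: [0.4344, 0.152, 0.1749]
ee_rot: [[-0.934, 0.358, 0.001], [0.358, 0.934, 0.001], [-0.0, 0.002, -1.0]]
wrist_force: [-0.6, -0.6, -0.4]
gripper_width: 0.957
```

```bash
cat > chk.py <<'E'
import sys; from h import *
x,y,zt=map(float,sys.argv[1:4])
for n in ['scene','top']:
    im,d=capture(n); A=cloud(n,d); m=(np.hypot(A[...,0]-x,A[...,1]-y)<.05)&(abs(A[...,2]-zt)<.015)
    if m.sum()<10: print(n,'hidden'); continue
    r=cv2.minAreaRect((A[m][:,:2]*1000).astype(np.float32)); print(n,np.round(r[0],1),np.round(r[1],1),round(r[2],1),m.sum(),'z',np.round(np.nanmedian(A[m][:,2]),4),np.nanpercentile(A[m][:,2],95).round(4))
E
python3 chk.py .435 .151 .072; python3 plan.py .4435 -.116 .165 99
```

```text
scene [436.2 149.4] [36.9 77. ] 69.3 438 z 0.0722 0.0744
top [465.9 139.3] [34.9  9. ] 66.4 44 z 0.0711 0.075
t 8.6 tcp [0.4338 0.1514 0.1734] yaw 69.0 J6 -150.5 w 0.982 F [ 0.3 -0.  -0.4]
travel cm [-10.48 -24.62   0.87] roll -30.0 J6 after ~ -66.3
```

{"api": "arm_command", "payload": {"rows": [{"fingers": 100,"travel": [-2,-4.5,0],"roll": 0},{"fingers": 100,"travel": [-4,-9,0],"roll": 0},{"fingers": 100,"travel": [-6,-13.5,0],"roll": 0},{"fingers": 100,"travel": [-8,-18,0],"roll": 0},{"fingers": 100,"travel": [-10,-22.5,0],"roll": 0},{"fingers": 100,"travel": [-10.5,-24.6,1],"roll": 0},{"fingers": 100,"travel": [-10.5,-24.6,4],"roll": 0},{"fingers": 100,"travel": [-10.5,-24.6,4],"roll": 0},{"fingers": 100,"travel": [-10.5,-24.6,4],"roll": 0}]}}

```text
time_s: 9.5
tcp_pos: [0.444, -0.1155, 0.1336]
ee_rot: [[-0.934, 0.357, -0.004], [0.357, 0.934, -0.001], [0.003, -0.002, -1.0]]
wrist_force: [0.6, -0.3, 0.3]
gripper_width: 0.998
```

```bash
python3 plan.py .4435 -.116 .034 69; python3 - <<'E'
from h import *
s=sense(); im,d=capture('wrist'); A=cloud('wrist',d,s)
m=(np.hypot(A[...,0]-.4435,A[...,1]+.116)<.045)&(abs(A[...,2]-.062)<.008)
r=cv2.minAreaRect((A[m][:,:2]*1000).astype(np.float32)); print(np.round(r[0],1),np.round(r[1],1),m.sum(),np.median(A[m][:,2]))
E
```

```text
t 9.5 tcp [ 0.444  -0.1155  0.1336] yaw 69.1 J6 -116.8 w 0.998 F [ 0.6 -0.3  0.3]
travel cm [ 0.   -0.05  9.97] roll 0.1 J6 after ~ -96.3
[ 442.7 -116. ] [41.1 41. ] 2061 0.06182648980821187
```

{"api": "arm_command", "payload": {"rows": [{"fingers": 100,"travel": [0,0,4],"roll": 0},{"fingers": 100,"travel": [0,0,8],"roll": 0},{"fingers": 100,"travel": [0,0,9.9],"roll": 0},{"fingers": 100,"travel": [0,0,9.9],"roll": 0},{"fingers": 0,"travel": [0,0,9.9],"roll": 0},{"fingers": 0,"travel": [0,0,9.9],"roll": 0},{"fingers": 0,"travel": [0,0,9.9],"roll": 0},{"fingers": 0,"travel": [0,0,9.9],"roll": 0},{"fingers": 0,"travel": [0,0,9.9],"roll": 0},{"fingers": 0,"travel": [0,0,9.9],"roll": 0}]}}

```text
time_s: 10.55
tcp_pos: [0.4448, -0.1154, 0.0359]
ee_rot: [[-0.934, 0.358, 0.001], [0.358, 0.934, 0.0], [-0.001, 0.0, -1.0]]
wrist_force: [0.2, 0.1, -1.2]
gripper_width: 0.536
```

{"api": "arm_command", "payload": {"rows": [{"fingers": 0,"travel": [0,0,0],"roll": 0},{"fingers": 0,"travel": [0,0,0],"roll": 0},{"fingers": 0,"travel": [0,0,0],"roll": 0},{"fingers": 0,"travel": [0,0,0],"roll": 0}]}}

```text
time_s: 10.95
tcp_pos: [0.4448, -0.1154, 0.0358]
ee_rot: [[-0.934, 0.357, 0.0], [0.357, 0.934, -0.0], [-0.0, 0.0, -1.0]]
wrist_force: [-0.6, 0.8, 5.0]
gripper_width: 0.517
```

{"api": "arm_command", "payload": {"rows": [{"fingers": 0,"travel": [0,0,0],"roll": 0},{"fingers": 0,"travel": [0,0,-2],"roll": 0},{"fingers": 0,"travel": [0,0,-5],"roll": 0},{"fingers": 0,"travel": [0,0,-9],"roll": 0},{"fingers": 0,"travel": [0,0,-13],"roll": 0},{"fingers": 0,"travel": [0,0,-14],"roll": 0},{"fingers": 0,"travel": [0,0,-14],"roll": 0}]}}

```text
time_s: 11.65
tcp_pos: [0.4453, -0.1152, 0.1766]
ee_rot: [[-0.934, 0.358, 0.004], [0.358, 0.934, 0.001], [-0.003, 0.002, -1.0]]
wrist_force: [-0.7, -0.4, -1.5]
gripper_width: 0.523
```

```bash
python3 plan.py .473 .249 .176 69
```

```text
t 11.65 tcp [ 0.4453 -0.1152  0.1766] yaw 69.0 J6 -116.8 w 0.523 F [-0.7 -0.4 -1.5]
travel cm [10.45 35.    0.1 ] roll 0.0 J6 after ~ -138.8
```

{"api": "arm_command", "payload": {"rows": [{"fingers": 0,"travel": [0.6,2,0],"roll": 0},{"fingers": 0,"travel": [1.9,6.5,0],"roll": 0},{"fingers": 0,"travel": [3.3,11,0],"roll": 0},{"fingers": 0,"travel": [4.6,15.5,0],"roll": 0},{"fingers": 0,"travel": [6,20,0],"roll": 0},{"fingers": 0,"travel": [7.3,24.5,0],"roll": 0},{"fingers": 0,"travel": [8.7,29,0],"roll": 0},{"fingers": 0,"travel": [9.9,33,0],"roll": 0},{"fingers": 0,"travel": [10.45,35,0],"roll": 0},{"fingers": 0,"travel": [10.45,35,0],"roll": 0}]}}

```text
time_s: 12.65
tcp_pos: [0.4716, 0.2506, 0.1729]
ee_rot: [[-0.935, 0.355, -0.003], [0.355, 0.935, -0.002], [0.002, -0.003, -1.0]]
wrist_force: [-0.5, -1.1, -1.2]
gripper_width: 0.523
```

{"api": "arm_command", "payload": {"rows": [{"fingers": 0,"travel": [0,0,3],"roll": 0},{"fingers": 0,"travel": [0,0,6],"roll": 0},{"fingers": 0,"travel": [0,0,6],"roll": 0},{"fingers": 0,"travel": [0,0,6],"roll": 0}]}}

```text
time_s: 13.05
tcp_pos: [0.472, 0.2475, 0.115]
ee_rot: [[-0.934, 0.358, -0.002], [0.358, 0.934, -0.002], [0.001, -0.003, -1.0]]
wrist_force: [0.7, 0.4, -1.1]
gripper_width: 0.524
```

```bash
python3 plan.py .473 .249 .0458 69
```

```text
t 13.05 tcp [0.472  0.2475 0.115 ] yaw 69.0 J6 -156.1 w 0.524 F [ 0.7  0.4 -1.1]
travel cm [-0.04  0.19  6.92] roll 0.0 J6 after ~ -138.8
```

{"api": "arm_command", "payload": {"rows": [{"fingers": 0,"travel": [0,0.1,3],"roll": 0},{"fingers": 0,"travel": [0,0.1,5],"roll": 0},{"fingers": 0,"travel": [0,0.1,6],"roll": 0},{"fingers": 0,"travel": [0,0.1,6.5],"roll": 0},{"fingers": 0,"travel": [0,0.1,6.9],"roll": 0},{"fingers": 0,"travel": [0,0.1,6.9],"roll": 0},{"fingers": 0,"travel": [0,0.1,6.9],"roll": 0}]}}

```text
time_s: 13.75
tcp_pos: [0.4731, 0.2502, 0.0474]
ee_rot: [[-0.934, 0.357, 0.001], [0.357, 0.934, 0.001], [-0.001, 0.001, -1.0]]
wrist_force: [0.5, 0.5, -0.8]
gripper_width: 0.525
```

{"api": "arm_command", "payload": {"rows": [{"fingers": 0,"travel": [0,0,0.1],"roll": 0},{"fingers": 0,"travel": [0,0,0.2],"roll": 0},{"fingers": 0,"travel": [0,0,0.2],"roll": 0},{"fingers": 0,"travel": [0,0,0.2],"roll": 0},{"fingers": 75,"travel": [0,0,0.2],"roll": 0},{"fingers": 75,"travel": [0,0,0.2],"roll": 0},{"fingers": 75,"travel": [0,0,0.2],"roll": 0},{"fingers": 75,"travel": [0,0,0.2],"roll": 0},{"fingers": 75,"travel": [0,0,0.2],"roll": 0},{"fingers": 75,"travel": [0,0,0.2],"roll": 0}]}}

```text
time_s: 14.75
tcp_pos: [0.4726, 0.2498, 0.0445]
ee_rot: [[-0.934, 0.358, -0.0], [0.358, 0.934, -0.0], [0.0, -0.0, -1.0]]
wrist_force: [-0.7, -0.3, -0.5]
gripper_width: 0.747
```

{"api": "arm_command", "payload": {"rows": [{"fingers": 75,"travel": [0,0,-2],"roll": 0},{"fingers": 75,"travel": [0,0,-5],"roll": 0},{"fingers": 100,"travel": [0,0,-10],"roll": 0},{"fingers": 100,"travel": [0,0,-13],"roll": 0},{"fingers": 100,"travel": [0,0,-13],"roll": 0},{"fingers": 100,"travel": [0,0,-13],"roll": 0}]}}

```text
time_s: 15.35
tcp_pos: [0.4724, 0.2499, 0.175]
ee_rot: [[-0.934, 0.358, 0.001], [0.358, 0.934, 0.001], [-0.0, 0.001, -1.0]]
wrist_force: [-0.5, -0.7, -0.4]
gripper_width: 0.977
```

```bash
python3 chk.py .473 .249 .072;python3 chk.py .435 .151 .072; python3 plan.py .452 -.240 .140 123
```

```text
scene [472.8 248. ] [42.8 42.8] 88.7 296 z 0.0716 0.0739
top hidden
scene [436.  149.3] [37.2 76.4] 69.7 441 z 0.0722 0.0742
top [433.7 150.9] [38.  76.1] 69.6 537 z 0.0719 0.0755
t 15.55 tcp [0.4719 0.2492 0.173 ] yaw 69.0 J6 -156.2 w 0.997 F [-0.1  0.5  0.1]
travel cm [-15.64 -46.39   3.41] roll -54.0 J6 after ~ -29.0
```

{"api": "arm_command", "payload": {"rows": [{"fingers": 100,"travel": [-1.6,-4.7,0],"roll": 4},{"fingers": 100,"travel": [-3.2,-9.4,0],"roll": 8},{"fingers": 100,"travel": [-4.8,-14.1,0],"roll": 12},{"fingers": 100,"travel": [-6.3,-18.8,0],"roll": 16},{"fingers": 100,"travel": [-7.9,-23.5,0],"roll": 20},{"fingers": 100,"travel": [-9.5,-28.2,0],"roll": 24},{"fingers": 100,"travel": [-11.1,-32.9,0],"roll": 28},{"fingers": 100,"travel": [-12.7,-37.6,0],"roll": 32},{"fingers": 100,"travel": [-14.3,-42.3,0],"roll": 36},{"fingers": 100,"travel": [-15.6,-46.4,0],"roll": 36}]}}

```text
time_s: 16.55
tcp_pos: [0.4516, -0.2415, 0.1735]
ee_rot: [[-0.544, 0.839, -0.002], [0.839, 0.544, 0.0], [0.001, -0.002, -1.0]]
wrist_force: [0.8, -0.1, 0.0]
gripper_width: 1.002
```

{"api": "arm_command", "payload": {"rows": [{"fingers": 100,"travel": [0,0,2],"roll": 0},{"fingers": 100,"travel": [0,0,2],"roll": 0},{"fingers": 100,"travel": [0,0,2],"roll": 0}]}}

```text
time_s: 16.85
tcp_pos: [0.4518, -0.2391, 0.1537]
ee_rot: [[-0.546, 0.838, -0.003], [0.838, 0.546, 0.0], [0.002, -0.002, -1.0]]
wrist_force: [0.5, 0.3, 0.0]
gripper_width: 1.002
```

```bash
python3 plan.py .452 -.240 .040 33; python3 - <<'E'
from h import *
s=sense(); im,d=capture('wrist'); A=cloud('wrist',d,s)
r0=np.hypot(A[...,0]-.452,A[...,1]+.24)<.045
for m in (r0&(abs(A[...,2]-.072)<.006), r0&(A[...,2]>.03)):
  r=cv2.minAreaRect((A[m][:,:2]*1000).astype(np.float32)); print(np.round(r[0],1),np.round(r[1],1),r[2],m.sum(),np.median(A[m][:,2]))
E
```

```text
t 16.85 tcp [ 0.4518 -0.2391  0.1537] yaw 33.1 J6 -137.3 w 1.002 F [0.5 0.3 0. ]
travel cm [-1.100e-01 -1.000e-02  1.137e+01] roll 0.1 J6 after ~ -119.0
[ 451.1 -239.9] [43.1 42.8] 1.3610262870788574 2055 0.071841966085363
[ 449.2 -235.8] [89.8 58. ] 33.552921295166016 29278 0.24685896372383584
```

{"api": "arm_command", "payload": {"rows": [{"fingers": 100,"travel": [0,0,4],"roll": 0},{"fingers": 100,"travel": [0,0,8],"roll": 0},{"fingers": 100,"travel": [0,0,11.5],"roll": 0},{"fingers": 100,"travel": [0,0,11.5],"roll": 0},{"fingers": 0,"travel": [0,0,11.5],"roll": 0},{"fingers": 0,"travel": [0,0,11.5],"roll": 0},{"fingers": 0,"travel": [0,0,11.5],"roll": 0},{"fingers": 0,"travel": [0,0,11.5],"roll": 0},{"fingers": 0,"travel": [0,0,11.5],"roll": 0},{"fingers": 0,"travel": [0,0,11.5],"roll": 0}]}}

```text
time_s: 17.9
tcp_pos: [0.4526, -0.2394, 0.0402]
ee_rot: [[-0.545, 0.838, 0.001], [0.838, 0.545, -0.0], [-0.001, 0.001, -1.0]]
wrist_force: [-1.1, 0.8, 3.6]
gripper_width: 0.573
```

{"api": "arm_command", "payload": {"rows": [{"fingers": 0,"travel": [0,0,0],"roll": 0},{"fingers": 0,"travel": [0,0,0],"roll": 0},{"fingers": 0,"travel": [0,0,0],"roll": 0},{"fingers": 0,"travel": [0,0,0],"roll": 0}]}}

```text
time_s: 18.3
tcp_pos: [0.4526, -0.2394, 0.0402]
ee_rot: [[-0.546, 0.838, 0.001], [0.838, 0.546, -0.0], [-0.001, 0.0, -1.0]]
wrist_force: [-1.3, 1.1, 6.6]
gripper_width: 0.573
```

{"api": "arm_command", "payload": {"rows": [{"fingers": 0,"travel": [0,0,-1],"roll": 0},{"fingers": 0,"travel": [0,0,-4],"roll": 0},{"fingers": 0,"travel": [0,0,-8],"roll": 0},{"fingers": 0,"travel": [0,0,-12],"roll": 0},{"fingers": 0,"travel": [0,0,-14],"roll": 0},{"fingers": 0,"travel": [0,0,-14],"roll": 0}]}}

```text
time_s: 18.9
tcp_pos: [0.4541, -0.2398, 0.1831]
ee_rot: [[-0.546, 0.838, 0.007], [0.838, 0.546, -0.002], [-0.006, 0.005, -1.0]]
wrist_force: [0.0, -0.4, -1.3]
gripper_width: 0.573
```

```bash
python3 plan.py .571 .211 .180 69
```

```text
t 18.9 tcp [ 0.4541 -0.2398  0.1831] yaw 33.1 J6 -137.3 w 0.573 F [ 0.  -0.4 -1.3]
travel cm [31.4  34.39  0.32] roll -35.9 J6 after ~ -131.3
```

{"api": "arm_command", "payload": {"rows": [{"fingers": 0,"travel": [1.6,1.7,0],"roll": -2},{"fingers": 0,"travel": [4.9,5.3,0],"roll": -6},{"fingers": 0,"travel": [8.2,9,0],"roll": -10},{"fingers": 0,"travel": [11.6,12.7,0],"roll": -14},{"fingers": 0,"travel": [15,16.4,0],"roll": -18},{"fingers": 0,"travel": [18.3,20,0],"roll": -22},{"fingers": 0,"travel": [21.6,23.6,0],"roll": -26},{"fingers": 0,"travel": [25,27.3,0],"roll": -30},{"fingers": 0,"travel": [28.3,31,0],"roll": -34},{"fingers": 0,"travel": [31.4,34.4,0],"roll": -35.9}]}}

```text
time_s: 19.9
tcp_pos: [0.5687, 0.2134, 0.1774]
ee_rot: [[-0.934, 0.357, -0.003], [0.357, 0.934, -0.002], [0.003, -0.003, -1.0]]
wrist_force: [0.7, -0.4, -1.2]
gripper_width: 0.57
```

{"api": "arm_command", "payload": {"rows": [{"fingers": 0,"travel": [0,0,0],"roll": 0},{"fingers": 0,"travel": [0,0,3],"roll": 0},{"fingers": 0,"travel": [0,0,6],"roll": 0},{"fingers": 0,"travel": [0,0,6],"roll": 0},{"fingers": 0,"travel": [0,0,6],"roll": 0}]}}

```text
time_s: 20.4
tcp_pos: [0.569, 0.2107, 0.1186]
ee_rot: [[-0.933, 0.359, -0.002], [0.359, 0.933, -0.002], [0.001, -0.003, -1.0]]
wrist_force: [1.4, 0.6, -0.8]
gripper_width: 0.571
```

```bash
python3 plan.py .571 .211 .0502 69
```

```text
t 20.4 tcp [0.569  0.2107 0.1186] yaw 68.9 J6 -146.7 w 0.571 F [ 1.4  0.6 -0.8]
travel cm [-0.18  0.12  6.84] roll -0.1 J6 after ~ -131.3
```

{"api": "arm_command", "payload": {"rows": [{"fingers": 0,"travel": [-0.1,0,3],"roll": 0},{"fingers": 0,"travel": [-0.1,0,5],"roll": 0},{"fingers": 0,"travel": [-0.1,0,6],"roll": 0},{"fingers": 0,"travel": [-0.1,0,6.5],"roll": 0},{"fingers": 0,"travel": [-0.1,0,6.8],"roll": 0},{"fingers": 0,"travel": [-0.1,0,6.9],"roll": 0},{"fingers": 0,"travel": [-0.1,0,6.9],"roll": 0},{"fingers": 0,"travel": [-0.1,0,6.9],"roll": 0}]}}

```text
time_s: 21.2
tcp_pos: [0.5708, 0.2114, 0.0513]
ee_rot: [[-0.933, 0.359, 0.001], [0.359, 0.933, 0.001], [-0.001, 0.001, -1.0]]
wrist_force: [-0.9, -0.7, -1.0]
gripper_width: 0.575
```

{"api": "arm_command", "payload": {"rows": [{"fingers": 0,"travel": [0,0,0.1],"roll": 0},{"fingers": 0,"travel": [0,0,0.2],"roll": 0},{"fingers": 0,"travel": [0,0,0.2],"roll": 0},{"fingers": 0,"travel": [0,0,0.2],"roll": 0},{"fingers": 77,"travel": [0,0,0.2],"roll": 0},{"fingers": 77,"travel": [0,0,0.2],"roll": 0},{"fingers": 77,"travel": [0,0,0.2],"roll": 0},{"fingers": 77,"travel": [0,0,0.2],"roll": 0},{"fingers": 77,"travel": [0,0,0.2],"roll": 0},{"fingers": 77,"travel": [0,0,0.2],"roll": 0}]}}

```text
time_s: 22.2
tcp_pos: [0.5704, 0.2111, 0.0484]
ee_rot: [[-0.933, 0.359, -0.0], [0.359, 0.933, -0.0], [0.0, -0.0, -1.0]]
wrist_force: [0.6, -0.5, 0.2]
gripper_width: 0.77
```

{"api": "arm_command", "payload": {"rows": [{"fingers": 77,"travel": [0,0,-2],"roll": 0},{"fingers": 77,"travel": [0,0,-5],"roll": 0},{"fingers": 100,"travel": [0,0,-10],"roll": 0},{"fingers": 100,"travel": [0,0,-14],"roll": 0},{"fingers": 100,"travel": [0,0,-14],"roll": 0},{"fingers": 100,"travel": [0,0,-14],"roll": 0}]}}

```text
time_s: 22.8
tcp_pos: [0.5706, 0.2114, 0.1897]
ee_rot: [[-0.933, 0.359, 0.002], [0.359, 0.933, 0.002], [-0.001, 0.002, -1.0]]
wrist_force: [0.2, -0.0, -0.7]
gripper_width: 0.981
```

```bash
python3 chk.py .571 .211 .077; python3 plan.py .4495 -.379 .19 69
```

```text
scene [571.2 208.7] [49.8 50.1] 68.3 505 z 0.0809 0.0838
top hidden
t 22.9 tcp [0.5696 0.2108 0.1872] yaw 68.9 J6 -146.6 w 0.992 F [-0.4 -0.3 -0.5]
travel cm [ -9.99 -59.35  -0.19] roll -0.1 J6 after ~ -70.9
```

{"api": "arm_command", "payload": {"rows": [{"fingers": 100,"travel": [-0.8,-4.8,0],"roll": 0},{"fingers": 100,"travel": [-1.6,-9.6,0],"roll": 0},{"fingers": 100,"travel": [-2.4,-14.4,0],"roll": 0},{"fingers": 100,"travel": [-3.2,-19.2,0],"roll": 0},{"fingers": 100,"travel": [-4,-24,0],"roll": 0},{"fingers": 100,"travel": [-4.8,-28.8,0],"roll": 0},{"fingers": 100,"travel": [-5.6,-33.6,0],"roll": 0},{"fingers": 100,"travel": [-6.4,-38.4,0],"roll": 0},{"fingers": 100,"travel": [-7.2,-43.2,0],"roll": 0},{"fingers": 100,"travel": [-8,-48,0],"roll": 0}]}}

```text
time_s: 23.9
tcp_pos: [0.4712, -0.2671, 0.1869]
ee_rot: [[-0.933, 0.359, -0.003], [0.359, 0.933, 0.001], [0.003, -0.0, -1.0]]
wrist_force: [1.3, -0.2, 0.6]
gripper_width: 1.001
```

{"api": "arm_command", "payload": {"rows": [{"fingers": 100,"travel": [-0.8,-4.8,0],"roll": 0},{"fingers": 100,"travel": [-1.6,-9.6,0],"roll": 0},{"fingers": 100,"travel": [-2,-11.3,0],"roll": 0},{"fingers": 100,"travel": [-2,-11.3,2],"roll": 0},{"fingers": 100,"travel": [-2,-11.3,2],"roll": 0},{"fingers": 100,"travel": [-2,-11.3,2],"roll": 0}]}}

```text
time_s: 24.5
tcp_pos: [0.4503, -0.3776, 0.1674]
ee_rot: [[-0.933, 0.359, -0.003], [0.359, 0.933, 0.001], [0.003, 0.0, -1.0]]
wrist_force: [0.7, 1.5, 0.3]
gripper_width: 1.0
```

```bash
python3 plan.py .4495 -.379 .048 69; python3 - <<'E'
from h import *
s=sense(); im,d=capture('wrist'); A=cloud('wrist',d,s)
m=(np.hypot(A[...,0]-.4495,A[...,1]+.379)<.05)&(abs(A[...,2]-.088)<.007)
r=cv2.minAreaRect((A[m][:,:2]*1000).astype(np.float32)); print(np.round(r[0],1),np.round(r[1],1),m.sum(),np.median(A[m][:,2]))
E
```

```text
t 24.5 tcp [ 0.4503 -0.3776  0.1674] yaw 69.0 J6 -86.8 w 1.0 F [0.7 1.5 0.3]
travel cm [-0.02 -0.16 11.94] roll -0.0 J6 after ~ -70.9
[ 448.1 -379.4] [58.9 58.8] 3907 0.08784918887189752
```

{"api": "arm_command", "payload": {"rows": [{"fingers": 100,"travel": [0,-0.1,4],"roll": 0},{"fingers": 100,"travel": [0,-0.1,8],"roll": 0},{"fingers": 100,"travel": [0,-0.1,12],"roll": 0},{"fingers": 100,"travel": [0,-0.1,12],"roll": 0},{"fingers": 0,"travel": [0,-0.1,12],"roll": 0},{"fingers": 0,"travel": [0,-0.1,12],"roll": 0},{"fingers": 0,"travel": [0,-0.1,12],"roll": 0},{"fingers": 0,"travel": [0,-0.1,12],"roll": 0},{"fingers": 0,"travel": [0,-0.1,12],"roll": 0},{"fingers": 0,"travel": [0,-0.1,12],"roll": 0}]}}

```text
time_s: 25.55
tcp_pos: [0.4515, -0.3796, 0.0506]
ee_rot: [[-0.933, 0.359, 0.003], [0.359, 0.933, -0.002], [-0.003, -0.0, -1.0]]
wrist_force: [-0.4, 1.6, 6.8]
gripper_width: 0.732
```

{"api": "arm_command", "payload": {"rows": [{"fingers": 0,"travel": [0,0,0],"roll": 0},{"fingers": 0,"travel": [0,0,0],"roll": 0},{"fingers": 0,"travel": [0,0,0],"roll": 0}]}}

```text
time_s: 25.85
tcp_pos: [0.4515, -0.3796, 0.0506]
ee_rot: [[-0.933, 0.359, 0.003], [0.359, 0.933, -0.002], [-0.003, -0.001, -1.0]]
wrist_force: [-0.1, 1.1, 6.0]
gripper_width: 0.732
```

{"api": "arm_command", "payload": {"rows": [{"fingers": 0,"travel": [0,0,-1],"roll": 0},{"fingers": 0,"travel": [0,0,-4],"roll": 0},{"fingers": 0,"travel": [0,0,-8],"roll": 0},{"fingers": 0,"travel": [0,0,-12],"roll": 0},{"fingers": 0,"travel": [0,0,-15],"roll": 0},{"fingers": 0,"travel": [0,0,-15],"roll": 0}]}}

```text
time_s: 26.45
tcp_pos: [0.4522, -0.3804, 0.2036]
ee_rot: [[-0.933, 0.359, 0.008], [0.359, 0.933, -0.005], [-0.01, -0.002, -1.0]]
wrist_force: [1.5, 0.2, -3.9]
gripper_width: 0.728
```

```bash
python3 plan.py .534 .1125 .200 69
```

```text
t 26.45 tcp [ 0.4522 -0.3804  0.2036] yaw 69.0 J6 -86.7 w 0.728 F [ 1.5  0.2 -3.9]
travel cm [10.05 48.95  0.18] roll -0.0 J6 after ~ -122.9
```

{"api": "arm_command", "payload": {"rows": [{"fingers": 0,"travel": [0.5,2.2,0],"roll": 0},{"fingers": 0,"travel": [1.3,6.5,0],"roll": 0},{"fingers": 0,"travel": [2.2,11,0],"roll": 0},{"fingers": 0,"travel": [3.1,15.5,0],"roll": 0},{"fingers": 0,"travel": [4,20,0],"roll": 0},{"fingers": 0,"travel": [5,24.5,0],"roll": 0},{"fingers": 0,"travel": [5.9,29,0],"roll": 0},{"fingers": 0,"travel": [6.9,33.5,0],"roll": 0},{"fingers": 0,"travel": [7.8,38,0],"roll": 0},{"fingers": 0,"travel": [8.6,42,0],"roll": 0}]}}

```text
time_s: 27.45
tcp_pos: [0.5193, 0.0456, 0.1965]
ee_rot: [[-0.933, 0.359, -0.004], [0.359, 0.933, -0.0], [0.004, -0.002, -1.0]]
wrist_force: [0.4, -0.6, -4.9]
gripper_width: 0.726
```

{"api": "arm_command", "payload": {"rows": [{"fingers": 0,"travel": [0.8,4,0],"roll": 0},{"fingers": 0,"travel": [1.4,7,0],"roll": 0},{"fingers": 0,"travel": [1.4,7,3],"roll": 0},{"fingers": 0,"travel": [1.4,7,6],"roll": 0},{"fingers": 0,"travel": [1.4,7,6],"roll": 0},{"fingers": 0,"travel": [1.4,7,6],"roll": 0}]}}

```text
time_s: 28.05
tcp_pos: [0.5323, 0.1135, 0.1375]
ee_rot: [[-0.933, 0.359, -0.003], [0.359, 0.933, -0.002], [0.002, -0.003, -1.0]]
wrist_force: [0.9, 0.6, -2.6]
gripper_width: 0.733
```

```bash
python3 plan.py .534 .1125 .0606 69
```

```text
t 28.05 tcp [0.5323 0.1135 0.1375] yaw 69.0 J6 -140.2 w 0.733 F [ 0.9  0.6 -2.6]
travel cm [-0.21 -0.01  7.69] roll -0.0 J6 after ~ -122.9
```

{"api": "arm_command", "payload": {"rows": [{"fingers": 0,"travel": [-0.1,-0.1,3],"roll": 0},{"fingers": 0,"travel": [-0.1,-0.1,5.5],"roll": 0},{"fingers": 0,"travel": [-0.1,-0.1,6.5],"roll": 0},{"fingers": 0,"travel": [-0.1,-0.1,7.2],"roll": 0},{"fingers": 0,"travel": [-0.1,-0.1,7.6],"roll": 0},{"fingers": 0,"travel": [-0.1,-0.1,7.7],"roll": 0},{"fingers": 0,"travel": [-0.1,-0.1,7.7],"roll": 0},{"fingers": 0,"travel": [-0.1,-0.1,7.7],"roll": 0}]}}

```text
time_s: 28.85
tcp_pos: [0.5342, 0.1131, 0.0624]
ee_rot: [[-0.933, 0.359, 0.002], [0.359, 0.933, 0.001], [-0.001, 0.001, -1.0]]
wrist_force: [0.3, -1.2, -4.5]
gripper_width: 0.729
```

{"api": "arm_command", "payload": {"rows": [{"fingers": 0,"travel": [0,0,0.1],"roll": 0},{"fingers": 0,"travel": [0,0,0.2],"roll": 0},{"fingers": 0,"travel": [0,0,0.2],"roll": 0},{"fingers": 0,"travel": [0,0,0.2],"roll": 0},{"fingers": 92,"travel": [0,0,0.2],"roll": 0},{"fingers": 92,"travel": [0,0,0.2],"roll": 0},{"fingers": 92,"travel": [0,0,0.2],"roll": 0},{"fingers": 92,"travel": [0,0,0.2],"roll": 0},{"fingers": 92,"travel": [0,0,0.2],"roll": 0},{"fingers": 92,"travel": [0,0,0.2],"roll": 0}]}}

```text
time_s: 29.85
tcp_pos: [0.5337, 0.1128, 0.0594]
ee_rot: [[-0.933, 0.359, -0.0], [0.359, 0.933, -0.0], [-0.0, -0.0, -1.0]]
wrist_force: [-0.3, -0.1, -0.2]
gripper_width: 0.916
```

{"api": "arm_command", "payload": {"rows": [{"fingers": 92,"travel": [0,0,-2],"roll": 0},{"fingers": 92,"travel": [0,0,-5],"roll": 0},{"fingers": 92,"travel": [0,0,-10],"roll": 0},{"fingers": 92,"travel": [0,0,-15],"roll": 0},{"fingers": 92,"travel": [0,-5,-17],"roll": 0},{"fingers": 92,"travel": [0,-10,-17],"roll": 0},{"fingers": 92,"travel": [0,-15,-17],"roll": 0},{"fingers": 92,"travel": [0,-20,-17],"roll": 0},{"fingers": 92,"travel": [0,-25,-17],"roll": 0},{"fingers": 92,"travel": [0,-25,-17],"roll": 0}]}}

```text
time_s: 30.85
tcp_pos: [0.4413, -0.124, 0.2297]
ee_rot: [[-0.931, 0.364, -0.001], [0.364, 0.931, -0.0], [0.001, -0.0, -1.0]]
wrist_force: [0.1, 0.6, 0.5]
gripper_width: 0.926
```

```bash
for a in ".533 .113 .092" ".473 .249 .066" ".571 .211 .077" ".435 .151 .066" ".612 -.104 .083" ".595 -.378 .04"; do echo $a; python3 chk.py $a; done; python3 -c "
from h import *
im,d=capture('scene'); save('end',im)"
```

```text
.533 .113 .092
scene [533. 111.] [61.8 60.6] 17.6 653 z 0.098 0.1002
top [537.2 112.8] [42.2 59.3] 4.1 424 z 0.0982 0.1012
.473 .249 .066
scene [473.6 247.2] [43.3 42.1] 36.1 339 z 0.0712 0.074
top [470.8 252.4] [36.1 44.3] 76.2 246 z 0.0722 0.0751
.571 .211 .077
scene [570.4 209. ] [49.7 51.2] 68.4 514 z 0.0805 0.084
top [568.6 210.8] [49.5 50. ] 69.2 432 z 0.0809 0.0849
.435 .151 .066
scene [435.4 149.7] [37.2 77.4] 69.5 455 z 0.0721 0.0742
top hidden
.612 -.104 .083
scene [ 615.2 -102.2] [60.2 62.9] 46.5 666 z 0.0873 0.09
top [ 611.3 -104.1] [62.  68.8] 18.6 569 z 0.0872 0.0909
.595 -.378 .04
scene [ 596.8 -378.3] [72.5 74.8] 55.3 835 z 0.044 0.0464
top [ 593.9 -376.2] [71.6 74.4] 2.5 745 z 0.0441 0.0477
```

View pics/end.png

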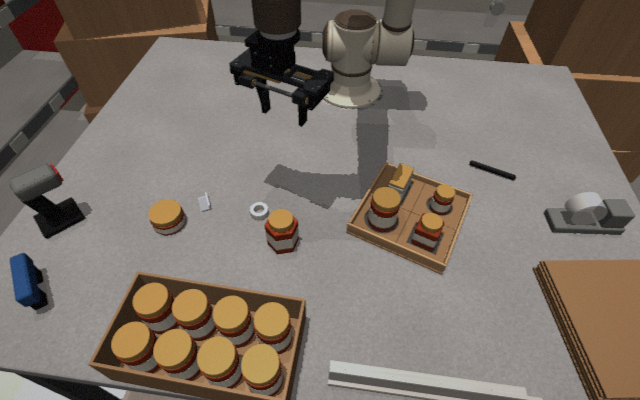

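The picture shows all four goods upright in their recesses, at (384,207), (443,198), (429,232) and (401,180). The hex and low jars haven't moved, and the gripper is clear of everything.

```bash
python3 -c "
from station import *
print(finish_job())"
```

```text
the job is handed in; nothing more can be done
None
```

All four goods are packed and the job is handed in, at about 31 s of the 122 s allowed. I gripped the oblong tin, small round jar, square jar and large round jar in turn. Each was lowered to its recess floor before the fingers opened, so nothing was dropped.

- **Fit:** the last depth checks put each item within about 4 mm of its recess centre where it was fully in view. The tops stood at about 98, 72, 81 and 72 mm (large, small, square, tin). That matches each item resting on the recess floor and standing upright.
- **Left alone:** the six-sided jar and the low wide jar measured at their starting positions within about 1 mm. The arm was clear of everything.
- **Disagreements:** the two fixed cameras differed by 2–5 mm in position, which is calibration-level. In the last check the arm hid the tin from the top camera, so its final position comes from the scene camera only. The top camera had confirmed the tin earlier, before the last two jars went in. No check failed.

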